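# Wedge up the skiving slab and hold it

### The arm

A 6-joint arm with a two-finger parallel gripper is mounted at the origin on a cart in front of the work surface, level with it; the furniture and walls round the work are solid. World frame = base frame: x ahead of the robot, y to its left, z up, the work surface at z = 0. Lengths are in mm, angles in rad, forces in N, time in s.
With the tool pointing down it reaches from about 375 to 900 mm from the base axis. Payload 3.1 kg.
Tool frame: the origin (TCP) lies midway between the tips of the shut fingers; the grasp point (between the pads) lies 19 mm behind it; z points along the fingers, y is the line along which they close (so a half turn about z gives the same grasp; the last joint's range is limited). The gripper opens to 85 mm and grips with 20 to 120 N. Pads are 22 mm wide; open, the fingers measure 114 mm over their backs; the gripper's body (76 mm by 85 mm) begins 54 mm behind the grasp point. The pads swing forward as they close: fully open they stand 13 mm farther back than shut.
Start: joints at [1.125, 0.527, 1.433, -0, 1.181, -0.178], TCP at [164.738, 602.875, 231.31] pointing down, gripper open.
Joint ranges: [-3.08, 3.08], [-0.75, 2.2], [0.22, 2.44], [-1.43, 4.57], [0, 2.65], [-2.85, 2.85]. Speed limits (rad/s): [2.79, 2.79, 3.14, 3.14, 3.14, 3.14].

### API

Orientations are given as [roll, pitch, yaw] about the fixed x, y, z axes, in that order (R = Rz(yaw) Ry(pitch) Rx(roll)).
In Python, from station import manip gives the robot as it stands.
- The arm moves only by the tool arm_command, never from a script. Its argument "commands" is a list of rows, each an object with "xyz": the shift along the world's x, y, z each as a share of 0.8 m, from -1 to 1, a list of three; "turn": the turn, a rotation vector about the world's x, y, z each as a share of 1.5 rad, from -1 to 1, a list of three; "jaw": the gripper's target within -1 to 1 (fully open at 1, half-way at 0, shut at -1). A call has 1 to 5 rows; each row is the pose to reach, as a shift and turn from the pose commanded when the call began; what a row does not reach only later rows make up. A row lasts 1/8 s, in which the tool goes at most 62.5 mm and 10.7 degrees, less where a joint would pass 70% of its speed; a pose out of reach is approached as far as the arm can. A call with a number of a shift or a turn outside -1 to 1 is refused whole. A call with a gripper value outside its range is refused whole. The fingers move at their own pace and stop on an object; "newtons" is the grip in N (left out, the last holds). Time passes only in rows, so rows that repeat a pose let the fingers close. It gives the time, the measured TCP pose, the force, the opening and the grip force at its end, in the units of the state.
- manip.read_state(): the state, without advancing time (a new reading comes with each control period).
- manip.snapshot(name): name is "scene" or "top" or "wrist"; returns a dict with "img" (480x640x3 uint8, blue, green, red), "camera_matrix" (3x3 intrinsics, pixels), "k1" (the pictures are not rectified: a ray, as slopes to the right and down, at radius r is drawn at 1 + k1 r^2 times it, then the intrinsics apply), "T" (4x4, takes a point from camera to world coordinates). Camera axes: x right, y down, z forward; pixel columns grow to the right and rows downward; lengths in mm; the calibration is good to about 2 mm. A picture is of the moment at which its call begins. There is no depth.
- manip.job_done(): hands the job in; it is judged then, once.
The state is a dict: "time_s": time; "qpos": joint angles; "joint_vel": joint speeds; "effort": joint torques, N m; "tcp_pos": TCP position; "orientation": TCP orientation; "ft_force": force on the tool from outside, world axes, zero at the start; "moment": the same for the moment, N m; "finger_gap": finger opening in mm; "finger_force": force on a finger pad.
Only numpy, scipy, OpenCV 4.12 (cv2) and the standard library are available. Lean on these libraries where they do the work, as an engineer would, in place of code of your own. Each camera call takes 0.05 s, during which the arm holds its last target. There are 200 camera calls.

### The job

Pick up the tapered wooden wedge (not the flat packing block), set it flat on the front of the wooden bed, thin end toward the stone slab, and push it straight in under the middle of the slab's front edge until that edge has just lifted off its bearers, with a gap of about 4 mm. Finish while still gripping the wedge there, without letting go, so that a leather shim can be slipped in. Lift the slab with the wedge alone, never touching it with the gripper, keep its rear edge seated, and leave everything else where it is.

Things in the scene. Friction and masses are not known exactly. Their poses are not given: they have to be found in the camera images.
- slab_base: Fixed wooden bed (mm), 150 wide. Origin: bench top below the middle of the slab's front edge; x from the open front to the rear stop. Bare board, top z 10, from x -95 to 0; behind it 8 high bearers (top z 18) at |y| 31.5 to 65.5 carry the slab, so a channel 63 wide, 8 high leads in under it. Side cheeks and rear stop (face at x 112.5) are 28 to 32 high.
- slab: Loose white marble slab 110 (x) x 130 (y) x 18 mm, 0.45 to 0.9 kg. Origin: middle of its lower front edge; x to the rear, z up. Lying flat its underside is 18 above the bench. Pushed by the wedge it may slide back 2 mm to the rear stop, then tips up about its rear edge; pushing takes about 5 to 12 N.
- slab_front_left (a point): Left (y = +65) end of the slab's lower front edge; 18 above the bench when the slab lies flat. The gap is its height above that.
- slab_front_right (a point): Right (y = -65) end of the slab's lower front edge, likewise.
- slab_rear (a point): Middle of the slab's lower rear edge; 18 above the bench, and stays down while the front is wedged up.
- wedge: Loose wooden wedge 110 x 36 mm, 0.1 kg. Origin: underside, below the middle of its heel, a block 30 x 36 x 44 high, to be gripped from above across y; x toward the tip. In front a tongue tapers at 12 degrees from 20 thick (x 15) to 3 at the tip (x 95). It meets the slab with the tip about 25 past the edge; each 4.7 mm more raises the edge 1 mm.
- wedge_tip (a point): Middle of the wedge's thin end, on its underside (95 ahead of the wedge's origin).
- packer: Loose flat packing block like the wedge (same wood, length, heel, origin, axes), but its tongue is 12 mm thick all along, too thick to go under the slab. Not to be used. Wedge and packing block lie either side of the bed; which is where varies.
- pencil: Pencil, 166 long, lying near the front edge of the bench; leave it.
- beeswax: Block of beeswax 43 x 54 x 20; leave it.
- dye_bottle: Brown dye bottle, 46 across and 85 high; leave it.
Mind the look-alikes: they are no part of the job. Leave any green look-alike of the wedge alone.

How it is judged:
By the outcome, as a careful person would: the job done as asked, in the order asked, and still so for the second after the job is handed in, while the arm keeps its last pose, push and grip.
It also fails if it takes over 38 s, if anything falls off the work surface, if the arm or the gripper's body presses on something with over 40 N, if the wrist force passes 120 N, or if a joint passes its speed limit or range.

## Working session

There is one attempt and no reset: what is moved stays moved. The work goes in short steps, Python scripts to look and compute and a tool call to move; the robot and the scene stay as the last step left them, time stands still between calls to the robot, and variables do not carry over. Pictures are saved under pics/ and viewed, at most 10 in all, crops included, and the job is handed in when it is done.

Besides the shell and the picture viewer there is one more tool, called as name(argument=value, ...) on one line, values as JSON. arm_command: Moves the arm, as the interface text tells. Shift numbers are shares of 0.8 m and turn numbers shares of 1.5 rad, none past 1 either way. Its arguments: {"type":"object","properties":{"commands":{"type":"array"},"newtons":{"type":"number"}},"required":["commands"]}

```bash
mkdir -p pics; ls; cat > h.py <<'E'
import numpy as np, cv2
from station import manip
def snap(n,f=None):
    s=manip.snapshot(n)
    if f: cv2.imwrite('pics/'+f,s['img'])
    np.savez('pics/%s.npz'%n,**{k:np.array(s[k]) for k in s})
    return s
def load(n): return dict(np.load('pics/%s.npz'%n))
def ray(s,uv):
    K=np.array(s['camera_matrix'],float);k=float(s['k1'])
    p=cv2.undistortPoints(np.array(uv,float).reshape(-1,1,2),K,np.array([k,0,0,0,0.])).reshape(-1,2)
    T=np.array(s['T']);d=np.c_[p,np.ones(len(p))]@T[:3,:3].T
    return T[:3,3],d
def onz(s,uv,z):
    o,d=ray(s,uv);return o+d*((z-o[2])/d[:,2])[:,None]
E
python3 - <<'E'
from h import *
for n in('scene','top'):
    s=snap(n,n+'1.png');print(n,np.round(s['T'],2).tolist(),s['camera_matrix'],s['k1'])
print(manip.read_state())
E
```

```text
pics
scene [[-0.91, -0.27, 0.32, 210.87], [-0.42, 0.62, -0.67, 637.49], [-0.01, -0.74, -0.67, 778.11], [0.0, 0.0, 0.0, 1.0]] [[550.54102818   0.         322.93670201]
 [  0.         550.54102818 234.44069371]
 [  0.           0.           1.        ]] -0.0945400015102268
top [[0.02, -1.0, 0.07, 468.08], [-1.0, -0.02, -0.02, -61.7], [0.03, -0.07, -1.0, 962.39], [0.0, 0.0, 0.0, 1.0]] [[468.39508002   0.         308.01083738]
 [  0.         468.39508002 246.52004086]
 [  0.           0.           1.        ]] -0.10035146522776177
{'time_s': 0.1, 'qpos': array([ 1.12552211e+00,  5.28370158e-01,  1.43377167e+00,  1.12233930e-05,
        1.18140776e+00, -1.78439420e-01]), 'joint_vel': array([ 6.19347702e-04, -1.13154564e-03, -1.66331039e-03, -3.15961615e-04,
        7.46627117e-05, -9.53051782e-06]), 'effort': array([-3.40108654e-04, -4.43306172e+01, -1.78585249e+01, -2.75491711e-04,
        3.91554189e-03,  1.36237091e-06]), 'tcp_pos': array([164.4504247 , 602.31049967, 230.43414141]), 'orientation': array([-3.13966863e+00, -3.57553743e-04,  2.87475324e+00]), 'ft_force': array([-0.34987988, -0.32356924,  0.86460081]), 'moment': array([ 0.0400828 , -0.01818154, -0.00911219]), 'finger_force': 0.0, 'finger_gap': 85.73023226058939}
```

View pics/scene1.png

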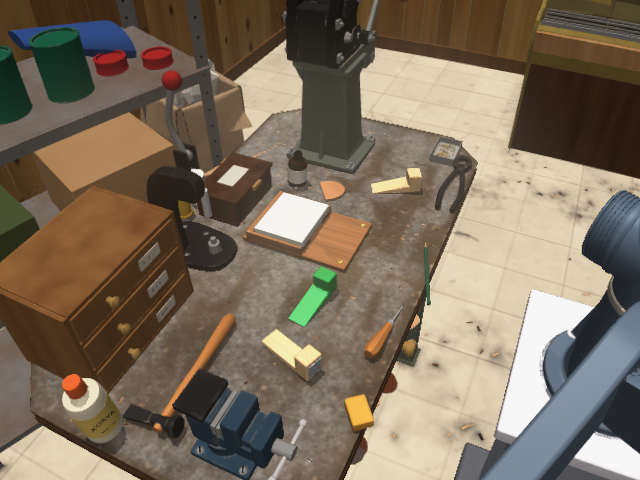

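View pics/top1.png

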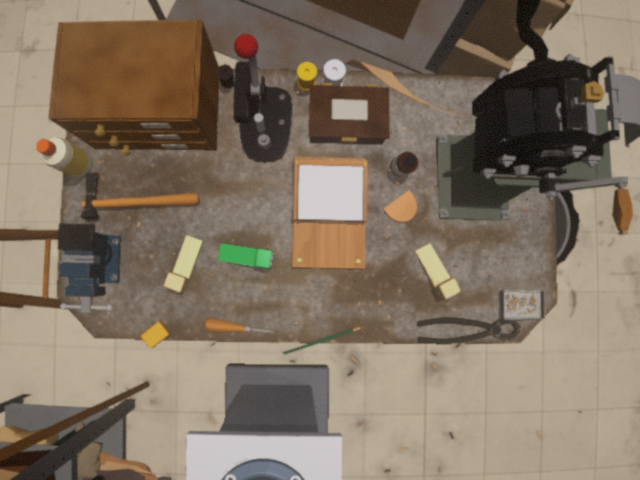

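Candidates for the wedge: the pale block on the left at top (183,264) / scene (293,354), the pale block on the right at top (438,271) / scene (398,184), and the green look-alike at top (245,256), which is excluded. The bed is at top (330,213), with its open front facing the robot. I'll check both pale blocks close up.

```bash
python3 - <<'E'
from h import *
s=load('scene')['img'];t=load('top')['img']
a=cv2.resize(s[310:400,245:345],(400,360),interpolation=2);b=cv2.resize(s[150:210,355:435],(400,300),interpolation=2)
b=cv2.copyMakeBorder(b,0,60,0,0,0)
cv2.imwrite('pics/crop.png',np.hstack([a,b]))
T=load('top')
# pale wood in top
hsv=cv2.cvtColor(t,cv2.COLOR_BGR2HSV)
m=cv2.inRange(hsv,(20,60,140),(35,140,255))
n,l,st,c=cv2.connectedComponentsWithStats(m)
for i in range(1,n):
    if st[i,4]>150:
        print(c[i],st[i]); 
        cn=cv2.findContours((l==i).astype('uint8'),0,1)[0][0]; print(cv2.minAreaRect(cn), cv2.approxPolyDP(cn,2.5,True).reshape(-1,2).tolist())
# white slab, bed
m=cv2.inRange(hsv,(0,0,160),(180,40,255))[150:240,280:380]
n,l,st,c=cv2.connectedComponentsWithStats(m);i=1+st[1:,4].argmax()
cn=cv2.findContours((l==i).astype('uint8'),0,1)[0][0]+[280,150]
r=cv2.minAreaRect(cn);print('slab',r);B=cv2.boxPoints(r);print(B,onz(T,B,36).round(1))
E
```

```text
[183.6321499  262.94970414] [ 164  235   39   57 1014]
((183.8033905029297, 263.369140625), (20.825889587402344, 56.97649002075195), 24.676862716674805) [[188, 235], [164, 284], [177, 291], [183, 278], [189, 277], [202, 242]]
[437.15602837 270.47011145] [415 243  46  56 987]
((436.88970947265625, 271.2367248535156), (58.046016693115234, 20.737117767333984), 55.95406723022461) [[429, 243], [415, 251], [433, 284], [442, 284], [440, 287], [446, 298], [460, 289]]
slab ((330.176513671875, 192.1735382080078), (64.7070541381836, 53.92921447753906), 1.1457629203796387)
[[297.29028 218.48581]
 [298.36865 164.56738]
 [363.06274 165.86127]
 [361.98438 219.7797 ]] [[ 587.9  -61.9   36. ]
 [ 697.3  -62.1   36. ]
 [ 697.6 -192.9   36. ]
 [ 587.7 -191.2   36. ]]
```

View pics/crop.png

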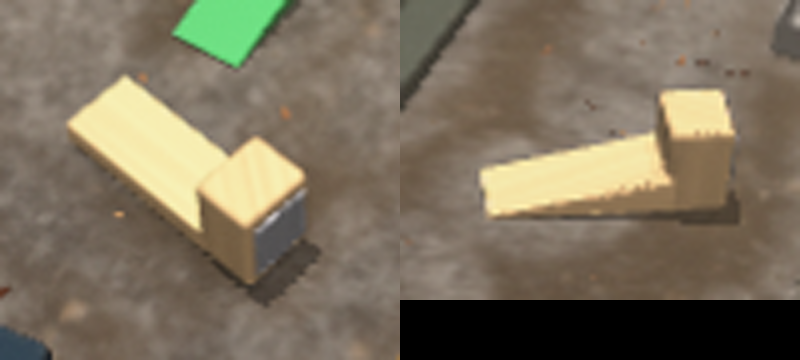

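The crop settles it. The right block's side face thins toward the tip, so it is the wedge. The left block's tongue has uniform thickness, so it is the packer. Next I'll compute the poses.

```bash
python3 - <<'E'
from h import *
T=load('top')
tip=onz(T,[[429,243],[415,251]],3);hl=onz(T,[[446.5,298.5],[460.5,289.5]],44)
print(tip.round(1),hl.round(1));t=tip.mean(0);h=hl.mean(0);d=(t-h)[:2];L=np.hypot(*d)
print(t,h,L,'yaw',np.arctan2(d[1],d[0]),'origin',h[:2]+d/L*15)
print(onz(T,[[293,267],[366,268],[298,260],[359,261]],10).round(1))
E
```

```text
[[ 546.2 -336.8    3. ]
 [ 529.  -307.1    3. ]] [[ 432.9 -360.5   44. ]
 [ 451.  -389.2   44. ]]
[ 537.5914723 -321.9160445    3.       ] [ 441.96401173 -374.84033643   44.        ] 109.29589146419903 yaw 0.5054822912877578 origin [ 455.08812728 -367.57689433]
[[ 491.9  -54.8   10. ]
 [ 492.1 -203.8   10. ]
 [ 506.3  -64.7   10. ]
 [ 506.2 -189.3   10. ]]
```

arm_command(commands=[{"xyz":[0.29,-0.25,0],"turn":[0,0,-0.6],"jaw":1},{"xyz":[0.29,-0.25,0],"turn":[0,0,-0.6],"jaw":1},{"xyz":[0.29,-0.25,0],"turn":[0,0,-0.6],"jaw":1},{"xyz":[0.29,-0.25,0],"turn":[0,0,-0.6],"jaw":1},{"xyz":[0.29,-0.25,0],"turn":[0,0,-0.6],"jaw":1}])

```text
time_s: 0.72
tcp_pos: [398.0, 401.2, 231.0]
orientation: [-3.141, 0.0, 1.969]
ft_force: [0.1, 0.0, -0.3]
finger_gap: 85.6
finger_force: 0.0
```

arm_command(commands=[{"xyz":[0.04,-0.36,0],"turn":[0,0,-0.6],"jaw":1},{"xyz":[0.04,-0.36,0],"turn":[0,0,-0.6],"jaw":1},{"xyz":[0.04,-0.36,0],"turn":[0,0,-0.6],"jaw":1},{"xyz":[0.04,-0.36,0],"turn":[0,0,-0.6],"jaw":1},{"xyz":[0.04,-0.36,0],"turn":[0,0,-0.6],"jaw":1}])

```text
time_s: 1.35
tcp_pos: [428.5, 112.5, 231.2]
orientation: [-3.141, 0.0, 1.068]
ft_force: [1.5, -0.5, 0.2]
finger_gap: 85.5
finger_force: 0.0
```

arm_command(commands=[{"xyz":[0.01,-0.36,0],"turn":[0,0,-0.38],"jaw":1},{"xyz":[0.01,-0.36,0],"turn":[0,0,-0.38],"jaw":1},{"xyz":[0.01,-0.36,0],"turn":[0,0,-0.38],"jaw":1},{"xyz":[0.01,-0.36,0],"turn":[0,0,-0.38],"jaw":1},{"xyz":[0.01,-0.36,0],"turn":[0,0,-0.38],"jaw":1}])

```text
time_s: 1.98
tcp_pos: [436.6, -176.1, 231.2]
orientation: [3.141, -0.0, 0.502]
ft_force: [0.7, 0.5, 0.6]
finger_gap: 85.2
finger_force: 0.0
```

arm_command(commands=[{"xyz":[0.02,-0.24,-0.08],"turn":[0,0,0],"jaw":1},{"xyz":[0.02,-0.24,-0.08],"turn":[0,0,0],"jaw":1},{"xyz":[0.02,-0.24,-0.08],"turn":[0,0,0],"jaw":1},{"xyz":[0.02,-0.24,-0.08],"turn":[0,0,0],"jaw":1},{"xyz":[0.02,-0.24,-0.08],"turn":[0,0,0],"jaw":1}])

```text
time_s: 2.6
tcp_pos: [452.1, -365.1, 166.4]
orientation: [-3.139, 0.0, 0.503]
ft_force: [0.1, -0.1, -0.5]
finger_gap: 85.4
finger_force: 0.0
```

```bash
python3 - <<'E'
from h import *
s=snap('wrist','w1.png');print(np.round(s['T'],2).tolist(),s['camera_matrix'].tolist(),manip.read_state()['tcp_pos'])
E
```

```text
[[0.48, -0.84, -0.26, 518.87], [-0.88, -0.46, -0.14, -329.59], [-0.0, 0.29, -0.96, 308.77], [0.0, 0.0, 0.0, 1.0]] [[372.268059915119, 0.0, 317.62235325460796], [0.0, 372.268059915119, 245.02028194200747], [0.0, 0.0, 1.0]] [ 452.21181787 -363.83825418  166.93466677]
```

View pics/w1.png

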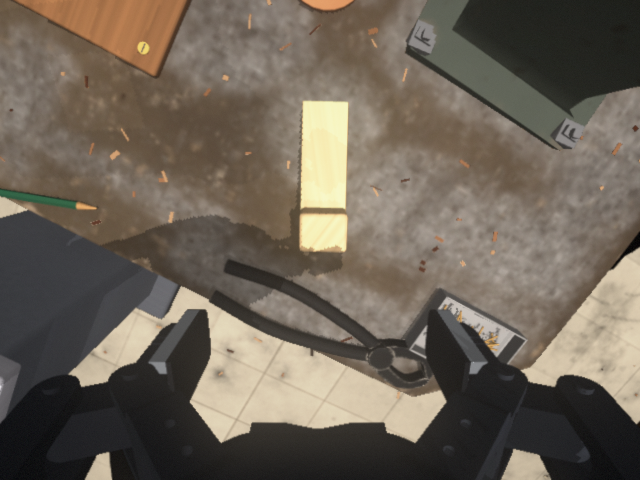

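The wrist view shows the wedge upright and aligned: tip corners at (303,101) and (348,101), rear top edge of the heel at about (300,251)–(347,251).

```bash
python3 - <<'E'
from h import *
s=load('wrist');hsv=cv2.cvtColor(s['img'],cv2.COLOR_BGR2HSV)
m=cv2.inRange(hsv,(15,40,150),(38,190,255));m[:90]=0;m[265:]=0;m[:,:285]=0;m[:,360:]=0
n,l,st,c=cv2.connectedComponentsWithStats(m);i=1+st[1:,4].argmax();m=l==i
print(st[i])
for r in (100,101,102,105,120,160,190,205,215,225,240,248,250,252,253):
    x=np.flatnonzero(m[r]);print(r,(x.min(),x.max()) if len(x) else None, end=' ')
def mid(r):x=np.flatnonzero(m[r]);return [(x.min()+x.max())/2,r]
a,b=st[i][1],st[i][1]+st[i][3]
ma=mid(a+3);mb=mid(b-4);ma[1]=a;mb[1]=b
t=onz(s,[ma],3)[0];h=onz(s,[mb],44)[0]
d=(t-h)[:2];L=np.hypot(*d);print('\n',t,h,L,np.arctan2(d[1],d[0]),h[:2]+15*d/L)
E
```

```text
[ 293   90   67  163 8089]
100 (np.int64(300), np.int64(353)) 101 (np.int64(301), np.int64(353)) 102 (np.int64(302), np.int64(353)) 105 (np.int64(302), np.int64(359)) 120 (np.int64(293), np.int64(352)) 160 (np.int64(301), np.int64(357)) 190 (np.int64(301), np.int64(352)) 205 (np.int64(300), np.int64(358)) 215 (np.int64(300), np.int64(359)) 225 (np.int64(299), np.int64(358)) 240 (np.int64(299), np.int64(347)) 248 (np.int64(300), np.int64(346)) 250 (np.int64(302), np.int64(345)) 252 (np.int64(343), np.int64(343)) 253 None 
 [ 552.44105091 -325.84327515    3.        ] [ 444.25778014 -374.38255998   44.        ] 118.57353097199065 0.42175270783275726 [ 457.94337294 -368.24215692]
```

```bash
python3 - <<'E'
from h import *
s=load('wrist')
t=onz(s,[[325.2,101]],3)[0];h=onz(s,[[323.2,251.5]],44)[0]
d=(t-h)[:2];L=np.hypot(*d);o=h[:2]+15*d/L;print(t,h,L,np.arctan2(d[1],d[0]),o)
# TCP axis sanity
st=manip.read_state();print(st['tcp_pos'],st['orientation'],o-st['tcp_pos'][:2])
E
```

```text
[ 541.61903758 -322.81528536    3.        ] [ 445.36152194 -373.94058568   44.        ] 108.99222747419275 0.4882407323101483 [ 458.60891369 -366.90449217]
[ 452.21181787 -363.83825418  166.93466677] [-3.13909193e+00  2.05176222e-05  5.04582861e-01] [ 6.39709581 -3.06623799]
```

arm_command(commands=[{"xyz":[0.007,-0.004,-0.06],"turn":[0,0,-0.006],"jaw":1},{"xyz":[0.007,-0.004,-0.12],"turn":[0,0,-0.006],"jaw":1},{"xyz":[0.007,-0.004,-0.165],"turn":[0,0,-0.006],"jaw":1},{"xyz":[0.007,-0.004,-0.19],"turn":[0,0,-0.006],"jaw":1},{"xyz":[0.007,-0.004,-0.197],"turn":[0,0,-0.006],"jaw":1}])

```text
time_s: 3.28
tcp_pos: [458.1, -365.6, 9.4]
orientation: [-3.139, 0.0, 0.498]
ft_force: [-0.5, 0.3, 0.2]
finger_gap: 85.4
finger_force: 0.0
```

arm_command(commands=[{"xyz":[0,0,0],"turn":[0,0,0],"jaw":-0.5},{"xyz":[0,0,0],"turn":[0,0,0],"jaw":-1},{"xyz":[0,0,0],"turn":[0,0,0],"jaw":-1},{"xyz":[0,0,0],"turn":[0,0,0],"jaw":-1},{"xyz":[0,0,0],"turn":[0,0,0],"jaw":-1}], newtons=60)

```text
time_s: 3.9
tcp_pos: [458.9, -368.8, 11.1]
orientation: [3.14, -0.001, 0.496]
ft_force: [0.3, 0.6, 5.5]
finger_gap: 35.0
finger_force: 60.8
```

arm_command(commands=[{"xyz":[0,0,0.02],"turn":[0,0,0],"jaw":-1},{"xyz":[0,0,0.06],"turn":[0,0,0],"jaw":-1},{"xyz":[0,0,0.1],"turn":[0,0,0],"jaw":-1},{"xyz":[0,0,0.1],"turn":[0,0,0],"jaw":-1}])

```text
time_s: 4.4
tcp_pos: [459.7, -370.0, 92.8]
orientation: [3.135, -0.001, 0.496]
ft_force: [0.4, -0.3, -1.8]
finger_gap: 35.3
finger_force: 60.0
```

```bash
python3 - <<'E'
from h import *
s=snap('wrist','w2.png')
st=manip.read_state();print({k:np.round(st[k],3).tolist() for k in ('tcp_pos','orientation','ft_force','finger_gap')})
E
```

```text
{'tcp_pos': [458.751, -368.947, 91.152], 'orientation': [3.139, -0.001, 0.496], 'ft_force': [0.409, 0.427, -1.906], 'finger_gap': 35.195}
```

View pics/w2.png

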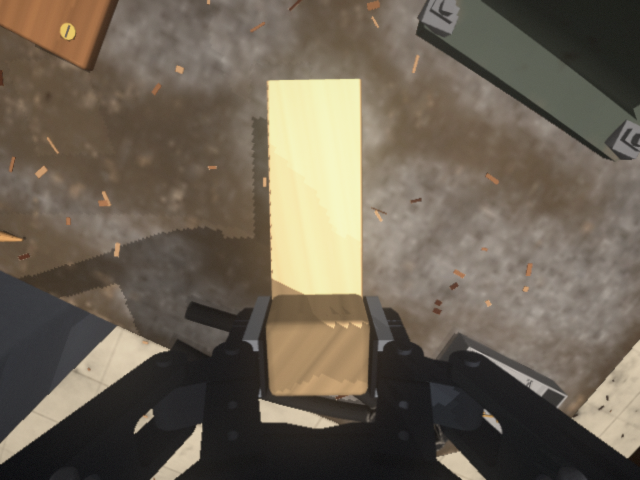

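The wedge is held straight in the jaws. Its tip corners are at (268,81) and (361,80), and the heel top spans rows 296–396. Now the in-hand offset.

```bash
python3 - <<'E'
from h import *
s=load('wrist');st=manip.read_state();p=st['tcp_pos'];y=st['orientation'][2]
z=p[2]-10.5
t=onz(s,[[268.5,80.5],[360.5,80]],z+3);h=onz(s,[[263,394],[370,394]],z+44);f=onz(s,[[271,296],[363,296]],z+44)
R=np.array([[np.cos(y),np.sin(y)],[-np.sin(y),np.cos(y)]])
for q in (t,h,f): print(((q[:,:2]-p[:2])@R.T).round(1).tolist())
d=(t.mean(0)-f.mean(0))[:2];print('yaw',np.arctan2(d[1],d[0]),'tool',y)
E
```

```text
[[94.9, 16.5], [95.1, -18.3]]
[[-13.3, 17.7], [-13.5, -20.5]]
[[24.9, 13.3], [24.8, -16.5]]
yaw 0.5056362758286865 tool 0.49574274485945025
```

arm_command(commands=[{"xyz":[0.006,0.06,0],"turn":[0,0,-0.066],"jaw":-1},{"xyz":[0.012,0.12,0],"turn":[0,0,-0.132],"jaw":-1},{"xyz":[0.018,0.18,0],"turn":[0,0,-0.2],"jaw":-1},{"xyz":[0.025,0.25,0],"turn":[0,0,-0.28],"jaw":-1},{"xyz":[0.03,0.301,0],"turn":[0,0,-0.331],"jaw":-1}])

```text
time_s: 5.08
tcp_pos: [480.8, -124.8, 88.5]
orientation: [-3.14, 0.003, -0.003]
ft_force: [0.5, 0.3, -1.5]
finger_gap: 35.5
finger_force: 60.2
```

arm_command(commands=[{"xyz":[0,0,0],"turn":[0,0,0],"jaw":-1},{"xyz":[0,0,0],"turn":[0,0,0],"jaw":-1}])

```text
time_s: 5.32
tcp_pos: [482.3, -127.7, 89.1]
orientation: [-3.142, 0.001, 0.0]
ft_force: [-0.7, -0.1, -0.7]
finger_gap: 35.3
finger_force: 60.1
```

```bash
python3 - <<'E'
from h import *
s=snap('wrist','w3.png')
st=manip.read_state();print({k:np.round(st[k],3).tolist() for k in ('tcp_pos','orientation','ft_force','finger_gap')})
E
```

```text
{'tcp_pos': [482.438, -128.31, 89.232], 'orientation': [3.141, 0.0, -0.001], 'ft_force': [0.075, -0.766, -1.524], 'finger_gap': 35.472}
```

View pics/w3.png

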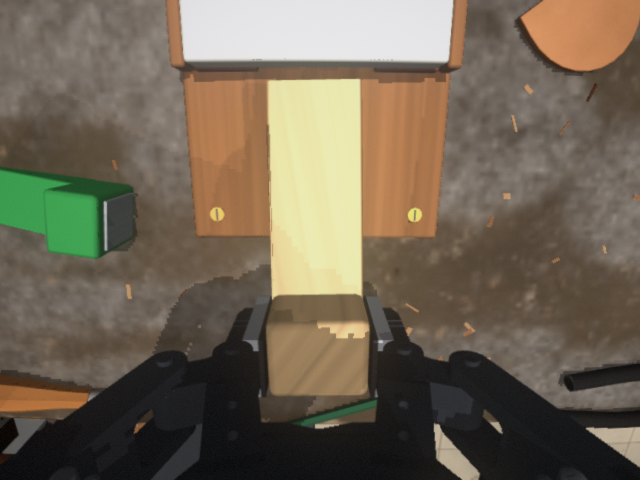

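The bed is right ahead of the wedge: front corners at (197,237) and (436,237), slab front corners at about (182,64) and (451,60), tip at (268..361,80).

```bash
python3 - <<'E'
from h import *
s=load('wrist')
g=s['img'];hsv=cv2.cvtColor(g,cv2.COLOR_BGR2HSV)
m=cv2.inRange(hsv,(0,0,120),(180,40,255))
for c in (200,230,260,315,370,400,430): 
    x=g[48:76,c].astype(int).sum(1)//3; print(c,x.tolist())
b=onz(s,[[197,236.5],[436,236.5]],10);print('bedfront',b.round(1).tolist())
for r in(5,20,40): 
    x=np.flatnonzero(m[r,150:480])+150; q=onz(s,[[x.min(),r],[x.max()+1,r]],36);print(r,x.min(),x.max(),q.round(1).tolist())
t=onz(s,[[268,80],[360.5,79.5]],82);print('tip',t.round(1).tolist())
E
```

```text
200 [229, 228, 228, 228, 228, 229, 229, 228, 229, 228, 223, 205, 179, 140, 99, 87, 84, 82, 82, 75, 70, 63, 59, 63, 81, 89, 89, 90]
230 [230, 230, 229, 230, 229, 230, 230, 230, 229, 228, 220, 202, 172, 131, 97, 89, 88, 86, 85, 79, 73, 69, 63, 67, 91, 95, 94, 94]
260 [231, 231, 231, 231, 231, 230, 230, 230, 231, 229, 220, 164, 161, 123, 94, 92, 90, 91, 90, 88, 88, 91, 92, 91, 90, 91, 89, 91]
315 [231, 231, 231, 232, 232, 232, 231, 232, 232, 230, 225, 208, 175, 131, 98, 95, 94, 95, 95, 93, 95, 97, 100, 100, 100, 100, 99, 100]
370 [231, 231, 231, 231, 231, 232, 231, 231, 231, 231, 228, 197, 187, 147, 104, 93, 90, 90, 90, 93, 95, 96, 95, 96, 95, 96, 96, 97]
400 [231, 231, 230, 231, 230, 230, 231, 230, 230, 230, 229, 223, 200, 164, 119, 94, 88, 87, 86, 83, 76, 69, 63, 63, 71, 91, 94, 94]
430 [229, 230, 230, 229, 230, 229, 230, 229, 230, 230, 230, 227, 213, 183, 143, 102, 84, 83, 81, 81, 73, 65, 60, 54, 55, 74, 81, 84]
bedfront [[496.0, -52.7, 10.0], [496.0, -201.1, 10.0]]
5 150 452 [[616.7, -48.7, 36.0], [616.2, -191.2, 36.0]]
20 150 451 [[610.2, -48.0, 36.0], [609.8, -191.3, 36.0]]
40 150 449 [[601.4, -47.1, 36.0], [601.0, -191.0, 36.0]]
tip [[576.9, -109.2, 82.0], [577.0, -143.7, 82.0]]
```

arm_command(commands=[{"xyz":[0,0,-0.03],"turn":[0,0,0],"jaw":-1},{"xyz":[0,0,-0.06],"turn":[0,0,0],"jaw":-1},{"xyz":[0,0,-0.075],"turn":[0,0,0],"jaw":-1},{"xyz":[0,0,-0.08],"turn":[0,0,0],"jaw":-1},{"xyz":[0,0,-0.08],"turn":[0,0,0],"jaw":-1}])

```text
time_s: 6.0
tcp_pos: [482.5, -128.0, 25.8]
orientation: [3.141, -0.0, -0.001]
ft_force: [-0.7, -0.5, -1.0]
finger_gap: 35.2
finger_force: 60.2
```

arm_command(commands=[{"xyz":[0,0,-0.0015],"turn":[0,0,0],"jaw":-1},{"xyz":[0,0,-0.003],"turn":[0,0,0],"jaw":-1},{"xyz":[0,0,-0.003],"turn":[0,0,0],"jaw":-1}])

```text
time_s: 6.38
tcp_pos: [482.5, -127.5, 23.6]
orientation: [3.141, -0.0, -0.001]
ft_force: [-0.3, -0.1, -1.7]
finger_gap: 35.5
finger_force: 60.2
```

arm_command(commands=[{"xyz":[0,0,-0.001],"turn":[0,0,0],"jaw":-1},{"xyz":[0,0,-0.002],"turn":[0,0,0],"jaw":-1},{"xyz":[0,0,-0.002],"turn":[0,0,0],"jaw":-1}])

```text
time_s: 6.75
tcp_pos: [482.3, -127.5, 21.6]
orientation: [-3.142, 0.0, -0.001]
ft_force: [0.1, -0.6, -1.5]
finger_gap: 35.4
finger_force: 60.2
```

arm_command(commands=[{"xyz":[0,0,-0.001],"turn":[0,0,0],"jaw":-1},{"xyz":[0,0,-0.001],"turn":[0,0,0],"jaw":-1}])

```text
time_s: 7.0
tcp_pos: [482.4, -127.5, 21.1]
orientation: [3.141, -0.0, -0.001]
ft_force: [-0.9, 0.3, 2.1]
finger_gap: 35.3
finger_force: 60.6
```

arm_command(commands=[{"xyz":[0.0075,0,0],"turn":[0,0,0],"jaw":-1},{"xyz":[0.015,0,0],"turn":[0,0,0],"jaw":-1},{"xyz":[0.0225,0,0],"turn":[0,0,0],"jaw":-1},{"xyz":[0.0275,0,0],"turn":[0,0,0],"jaw":-1},{"xyz":[0.0275,0,0],"turn":[0,0,0],"jaw":-1}])

```text
time_s: 7.62
tcp_pos: [505.0, -127.5, 21.2]
orientation: [3.141, -0.001, -0.0]
ft_force: [-0.3, 0.5, 4.9]
finger_gap: 35.1
finger_force: 60.8
```

```bash
python3 - <<'E'
from h import *
s=snap('wrist','w4.png')
st=manip.read_state();print({k:np.round(st[k],3).tolist() for k in ('tcp_pos','orientation','ft_force','moment','finger_gap')})
E
```

```text
{'tcp_pos': [505.007, -127.513, 21.139], 'orientation': [3.141, -0.001, -0.001], 'ft_force': [-0.687, 0.809, 5.642], 'moment': [0.164, 0.178, 0.008], 'finger_gap': 35.35}
```

View pics/w4.png

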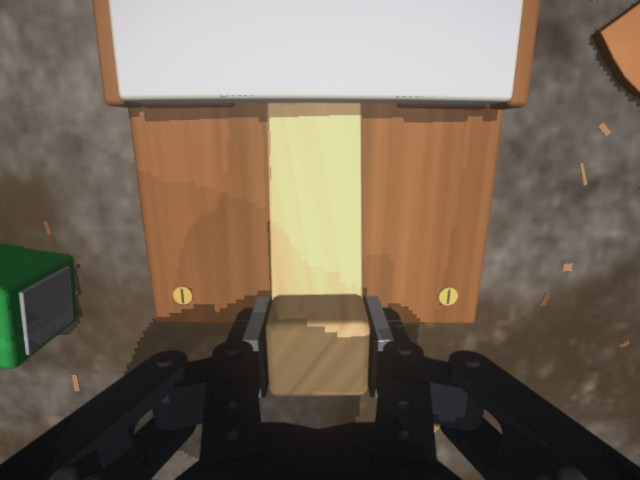

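The tip is under the slab and centred: tongue middle about column 315, slab middle about 317. Now to measure the edge position.

```bash
cat >> h.py <<'E'
def edges(s):
    g=cv2.GaussianBlur(cv2.cvtColor(s['img'],cv2.COLOR_BGR2GRAY),(5,1),0).astype(float);o=[]
    for c in (170,220,420,470):   # white->dark slab top edge at half level
        col=g[:,c];r=np.flatnonzero((col[:-1]>160)&(col[1:]<=160)&(np.arange(479)>40)&(np.arange(479)<250))
        r=r[-1] if len(r) else 0;o.append((c,round(r+(col[r]-160)/(col[r]-col[r+1]),2)))
    return o
E
python3 - <<'E'
from h import *
s=load('wrist');e=edges(s);print(e,onz(s,e,36).round(1)[:,0],onz(s,[[157,322],[477,322]],10).round(1).tolist())
E
```

```text
[(170, np.float64(97.42)), (220, np.float64(95.95)), (420, np.float64(97.89)), (470, np.float64(98.78))] [591.9 592.2 591.5 591.4] [[496.5, -52.6, 10.0], [496.4, -201.7, 10.0]]
```

arm_command(commands=[{"xyz":[0.005,0,0],"turn":[0,0,0],"jaw":-1},{"xyz":[0.01,0,0],"turn":[0,0,0],"jaw":-1},{"xyz":[0.0125,0,0],"turn":[0,0,0],"jaw":-1},{"xyz":[0.0125,0,0],"turn":[0,0,0],"jaw":-1}], newtons=80)

```text
time_s: 8.18
tcp_pos: [513.9, -127.3, 21.2]
orientation: [-3.141, 0.001, -0.0]
ft_force: [-4.1, 0.8, 7.3]
finger_gap: 35.1
finger_force: 79.0
```

arm_command(commands=[{"xyz":[0.0025,0,0],"turn":[0,0,0],"jaw":-1},{"xyz":[0.0025,0,0],"turn":[0,0,0],"jaw":-1}])

```text
time_s: 8.43
tcp_pos: [515.8, -127.3, 21.2]
orientation: [-3.141, 0.001, -0.0]
ft_force: [-4.2, 1.1, 6.6]
finger_gap: 35.3
finger_force: 79.0
```

arm_command(commands=[{"xyz":[0.0025,0,0],"turn":[0,0,0],"jaw":-1},{"xyz":[0.0025,0,0],"turn":[0,0,0],"jaw":-1}])

```text
time_s: 8.68
tcp_pos: [517.8, -127.3, 21.2]
orientation: [-3.141, 0.001, -0.0]
ft_force: [-2.9, 0.2, 7.3]
finger_gap: 34.9
finger_force: 78.9
```

arm_command(commands=[{"xyz":[0.0025,0,0],"turn":[0,0,0],"jaw":-1},{"xyz":[0.0025,0,0],"turn":[0,0,0],"jaw":-1}])

```text
time_s: 8.93
tcp_pos: [519.8, -127.3, 21.2]
orientation: [-3.141, 0.001, -0.0]
ft_force: [-3.6, 0.1, 7.6]
finger_gap: 35.2
finger_force: 78.9
```

arm_command(commands=[{"xyz":[0.0025,0,0],"turn":[0,0,0],"jaw":-1},{"xyz":[0.0025,0,0],"turn":[0,0,0],"jaw":-1}])

```text
time_s: 9.18
tcp_pos: [520.4, -127.2, 21.2]
orientation: [-3.141, 0.004, -0.0]
ft_force: [-6.2, -0.8, 9.4]
finger_gap: 35.1
finger_force: 79.2
```

```bash
python3 - <<'E'
from h import *
s=snap('wrist','w5.png');e=edges(s);print(e,onz(s,e,36).round(1)[:,0])
st=manip.read_state();print({k:np.round(st[k],3).tolist() for k in ('tcp_pos','orientation','ft_force','moment','finger_gap')})
E
```

```text
[(170, np.float64(145.41)), (220, np.float64(145.24)), (420, np.float64(145.33)), (470, np.float64(146.85))] [592.3 592.2 592.1 591.8]
{'tcp_pos': [520.447, -127.162, 21.196], 'orientation': [-3.141, 0.004, -0.0], 'ft_force': [-6.561, -0.081, 8.329], 'moment': [-0.267, 0.722, -0.042], 'finger_gap': 34.875}
```

arm_command(commands=[{"xyz":[0.0025,0,0],"turn":[0,0,0],"jaw":-1},{"xyz":[0.0025,0,0],"turn":[0,0,0],"jaw":-1},{"xyz":[0.0025,0,0],"turn":[0,0,0],"jaw":-1}], newtons=110)

```text
time_s: 9.6
tcp_pos: [521.5, -126.9, 21.3]
orientation: [-3.14, 0.005, -0.0]
ft_force: [-9.6, 0.3, 11.6]
finger_gap: 35.1
finger_force: 108.5
```

arm_command(commands=[{"xyz":[0.0025,0,0],"turn":[0,0,0],"jaw":-1},{"xyz":[0.0025,0,0],"turn":[0,0,0],"jaw":-1},{"xyz":[0.0025,0,0],"turn":[0,0,0],"jaw":-1}])

```text
time_s: 9.98
tcp_pos: [522.8, -126.7, 21.3]
orientation: [-3.14, 0.007, -0.0]
ft_force: [-9.6, -0.8, 12.7]
finger_gap: 34.6
finger_force: 108.7
```

arm_command(commands=[{"xyz":[0.0025,0,0],"turn":[0,0,0],"jaw":-1},{"xyz":[0.0025,0,0],"turn":[0,0,0],"jaw":-1},{"xyz":[0.0025,0,0],"turn":[0,0,0],"jaw":-1}])

```text
time_s: 10.35
tcp_pos: [524.3, -126.4, 21.3]
orientation: [-3.139, 0.008, 0.0]
ft_force: [-11.0, -1.1, 13.0]
finger_gap: 34.6
finger_force: 108.7
```

```bash
python3 - <<'E'
from h import *
s=snap('wrist','w6.png');e=edges(s);print(e,onz(s,e,36).round(1)[:,0])
st=manip.read_state();print({k:np.round(st[k],3).tolist() for k in ('tcp_pos','orientation','ft_force','moment','finger_gap')})
E
```

```text
[(170, np.float64(152.82)), (220, np.float64(152.67)), (420, np.float64(153.82)), (470, np.float64(154.26))] [593.8 593.7 593.3 593.3]
{'tcp_pos': [524.294, -126.415, 21.317], 'orientation': [-3.139, 0.008, -0.0], 'ft_force': [-10.736, 0.205, 12.884], 'moment': [-0.285, 1.112, -0.057], 'finger_gap': 34.814}
```

arm_command(commands=[{"xyz":[0.002,-0.0005,0],"turn":[0,0,0],"jaw":-1},{"xyz":[0.004,-0.0005,0],"turn":[0,0,0],"jaw":-1},{"xyz":[0.005,-0.0005,0],"turn":[0,0,0],"jaw":-1},{"xyz":[0.005,-0.0005,0],"turn":[0,0,0],"jaw":-1}])

```text
time_s: 10.9
tcp_pos: [527.5, -126.3, 21.3]
orientation: [-3.138, 0.01, 0.0]
ft_force: [-12.9, 0.7, 14.7]
finger_gap: 34.2
finger_force: 108.9
```

arm_command(commands=[{"xyz":[0.002,-0.0005,0],"turn":[0,0,0],"jaw":-1},{"xyz":[0.004,-0.0005,0],"turn":[0,0,0],"jaw":-1},{"xyz":[0.005,-0.0005,0],"turn":[0,0,0],"jaw":-1},{"xyz":[0.005,-0.0005,0],"turn":[0,0,0],"jaw":-1}])

```text
time_s: 11.4
tcp_pos: [531.2, -126.5, 21.3]
orientation: [-3.138, 0.01, 0.0]
ft_force: [-13.6, 1.3, 13.8]
finger_gap: 34.4
finger_force: 109.1
```

```bash
python3 - <<'E'
from h import *
s=snap('wrist','w7.png');e=edges(s);print(e,onz(s,e,36).round(1)[:,0])
st=manip.read_state();print({k:np.round(st[k],3).tolist() for k in ('tcp_pos','orientation','ft_force','moment','finger_gap')})
E
```

```text
[(170, np.float64(172.59)), (220, np.float64(173.4)), (420, np.float64(174.53)), (470, np.float64(175.08))] [594.2 593.8 593.4 593.4]
{'tcp_pos': [531.265, -126.517, 21.35], 'orientation': [-3.138, 0.01, 0.0], 'ft_force': [-13.375, 0.595, 14.215], 'moment': [0.025, 1.231, 0.054], 'finger_gap': 34.342}
```

View pics/w7.png

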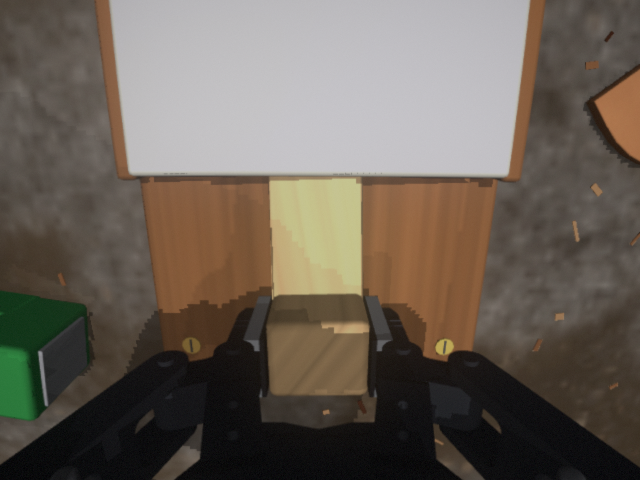

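The wedge stays centred (tongue middle about 316, slab middle about 317), and the slab has slid back to the stop. I'll gauge the lift from the apparent slab width at its front edge.

```bash
cat >> h.py <<'E'
def width(img,s,off=8):
    g=cv2.GaussianBlur(cv2.cvtColor(img,cv2.COLOR_BGR2HSV)[:,:,1],(3,5),0).astype(float);s=dict(s,img=img)
    r0=int(np.median([b for a,b in edges(s)]));L=[];R=[];rows=range(r0-off-30,r0-off)
    for r in rows:
        w=np.flatnonzero(g[r,60:600]>70)+60   # saturated cheek wood
        l=w[w<300];q=w[w>340]
        if len(l) and len(q): L.append(l.max()+1);R.append(q.min())
    return r0,np.median(L),np.median(R)
E
python3 - <<'E'
from h import *
# same mount for all: camera pose relative to TCP is fixed, so width in px depends only on lift
s=load('wrist')
for f in ('w4','w5','w6','w7'):
    print(f,width(cv2.imread(f'pics/{f}.png'),s))
print(s['T'].round(3).tolist())
g=cv2.imread('pics/w7.png');print(cv2.cvtColor(g,cv2.COLOR_BGR2HSV)[150,105:135].tolist())
E
```

```text
w4 (97, np.float64(116.0), np.float64(515.0))
w5 (145, np.float64(123.0), np.float64(511.0))
w6 (153, np.float64(125.0), np.float64(513.0))
w7 (173, np.float64(125.0), np.float64(512.0))
[[-0.0, -0.954, -0.301, 608.456], [-1.0, -0.001, 0.004, -127.044], [-0.004, 0.301, -0.954, 162.964], [0.0, 0.0, 0.0, 1.0]]
[[15, 31, 98], [14, 34, 98], [13, 37, 97], [13, 32, 96], [13, 37, 97], [12, 34, 98], [12, 33, 99], [11, 36, 98], [12, 80, 102], [12, 120, 113], [12, 127, 122], [12, 128, 133], [12, 127, 135], [12, 128, 135], [12, 128, 136], [12, 127, 135], [12, 128, 136], [12, 127, 137], [12, 127, 137], [12, 116, 138], [14, 64, 147], [18, 26, 165], [25, 17, 183], [15, 5, 189], [150, 1, 191], [150, 1, 191], [150, 3, 191], [165, 3, 191], [0, 1, 191], [165, 3, 191]]
```

```bash
cat >> h.py <<'E'
from scipy.spatial.transform import Rotation as Ro
def P(p,o):
    M=np.eye(4);M[:3,:3]=Ro.from_euler('xyz',o).as_matrix();M[:3,3]=p;return M
def sat(img,r):
    a=cv2.cvtColor(img,cv2.COLOR_BGR2HSV)[r,:,1].astype(float)
    def cr(rng):
        for c in rng:
            d=1 if rng.step>0 else -1
            if a[c]<=70<a[c+d] or a[c]<70<=a[c+d]: return c+d*(70-a[c])/(a[c+d]-a[c])
    return cr(range(240,60,-1)),cr(range(400,600))
def lift(s,r0):
    out=[]
    for r in range(r0-30,r0-5):
        l,q=sat(s['img'],r)
        if l is None or q is None: continue
        o,d=ray(s,[[l,r],[q,r]]);k=d[0]/-d[0,2]-d[1]/-d[1,2]
        out.append(o[2]-130/abs(k[1]))   # height at which the width is 130
    return np.median(out)
E
python3 - <<'E'
from h import *
s=load('wrist');P7=P([531.265,-126.517,21.35],[-3.138,.01,0]);C=np.linalg.inv(P7)@s['T']
for f,p,o in (('w4',[505.007,-127.513,21.139],[3.141,-.001,-.001]),('w5',[520.447,-127.162,21.196],[-3.141,.004,0]),('w6',[524.294,-126.415,21.317],[-3.139,.008,0]),('w7',[531.265,-126.517,21.35],[-3.138,.01,0])):
    q=dict(s,img=cv2.imread(f'pics/{f}.png'),T=P(p,o)@C);e=edges(q);print(f,lift(q,int(np.median([b for a,b in e]))).round(2),onz(q,e,36)[:,0].round(1))
E
```

```text
w4 34.13 [591.9 592.2 591.5 591.4]
w5 34.09 [592.3 592.2 592.1 591.8]
w6 34.57 [593.7 593.7 593.3 593.3]
w7 36.0 [594.2 593.8 593.4 593.4]
```

arm_command(commands=[{"xyz":[0.002,-0.0003,0],"turn":[0,0,0],"jaw":-1},{"xyz":[0.004,-0.0003,0],"turn":[0,0,0],"jaw":-1},{"xyz":[0.006,-0.0003,0],"turn":[0,0,0],"jaw":-1},{"xyz":[0.009,-0.0003,0],"turn":[0,0,0],"jaw":-1},{"xyz":[0.009,-0.0003,0],"turn":[0,0,0],"jaw":-1}])

```text
time_s: 12.08
tcp_pos: [538.9, -126.9, 21.3]
orientation: [-3.138, 0.009, 0.0]
ft_force: [-10.8, 0.8, 13.9]
finger_gap: 35.0
finger_force: 108.9
```

```bash
python3 - <<'E'
from h import *
s=snap('wrist','w8.png');e=edges(s);print(e,onz(s,e,36).round(1)[:,0],lift(s,int(np.median([b for a,b in e]))))
st=manip.read_state();print({k:np.round(st[k],3).tolist() for k in ('tcp_pos','orientation','ft_force','moment','finger_gap')})
snap('scene','s8.png')
E
```

```text
[(170, np.float64(195.25)), (220, np.float64(196.1)), (420, np.float64(197.24)), (470, np.float64(197.65))] [594.1 593.7 593.3 593.3] 37.56802068502908
{'tcp_pos': [538.903, -126.856, 21.326], 'orientation': [-3.138, 0.009, 0.0], 'ft_force': [-11.899, 1.395, 13.87], 'moment': [0.101, 1.119, 0.01], 'finger_gap': 34.935}
```

arm_command(commands=[{"xyz":[0.0013,0,0],"turn":[0,0,0],"jaw":-1},{"xyz":[0.0013,0,0],"turn":[0,0,0],"jaw":-1},{"xyz":[0.0013,0,0],"turn":[0,0,0],"jaw":-1},{"xyz":[0.0013,0,0],"turn":[0,0,0],"jaw":-1}])

```text
time_s: 12.68
tcp_pos: [539.7, -126.9, 21.3]
orientation: [-3.138, 0.01, 0.0]
ft_force: [-12.4, 0.3, 13.9]
finger_gap: 34.5
finger_force: 108.9
```

```bash
python3 - <<'E'
from h import *
s=snap('wrist','w9.png');e=edges(s);print(e,onz(s,e,36).round(1)[:,0],lift(s,int(np.median([b for a,b in e]))))
st=manip.read_state();print({k:np.round(st[k],3).tolist() for k in ('tcp_pos','orientation','ft_force','finger_gap','joint_vel')})
c=snap('scene','s9.png')['img'];a=load
a=cv2.imread('pics/w3.png')[260:410,240:400];b=s['img'][260:410,240:400]
sc=cv2.resize(c[180:280,230:390],(480,300),interpolation=2)
w=np.hstack([cv2.resize(a,(240,225)),cv2.resize(b,(240,225))])
cv2.imwrite('pics/fin.png',np.vstack([sc,w]))
E
```

```text
[(170, np.float64(197.06)), (220, np.float64(198.5)), (420, np.float64(199.65)), (470, np.float64(200.1))] [594.2 593.7 593.3 593.2] 37.73194738768569
{'tcp_pos': [539.696, -126.859, 21.307], 'orientation': [-3.138, 0.01, 0.0], 'ft_force': [-13.23, 1.444, 14.455], 'finger_gap': 34.925, 'joint_vel': [0.001, 0.0, 0.001, -0.0, -0.001, -0.002]}
```

View pics/fin.png

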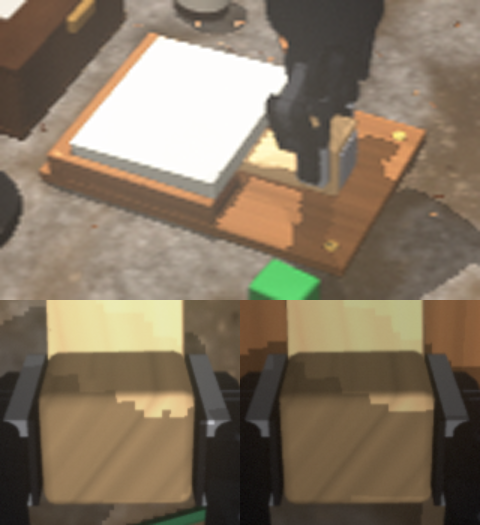

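The heel sits identically in the jaws before and after (both panels match), so the wedge has not slipped. The slab's front is raised and its rear is still seated. Lift estimates are 3.8 mm from the wedge travel and about 4.0 mm from the apparent width.

```bash
python3 -c "
from station import manip
print(manip.job_done())"
```

```text
the job is handed in; nothing more can be done
None
```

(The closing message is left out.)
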